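Shut the churn box and hold its drain gate open

TASK

Lower the open lid of the wooden churn box until it is fully closed, without slamming it. Then give the wooden T-grip of the drain gate, on the metal outlet housing beside the box, an upward tug to learn whether its catch is holding it: if it is caught, push the release slide all the way towards the T-grip to free it. Pull the gate up to the top of its travel and finish still holding it up there in the gripper, with the lid shut and everything else left standing where it was.

Things in the scene. Friction and masses are not known exactly. Their poses are not given: they have to be found in the camera images.
- vat: Wooden churn box with steel bands, fixed to the table, 170 (its x) by 200 (its y) by 130 mm high, walls 10 mm; origin at the centre of its underside on the table. Its x axis points away from the robot, give or take 20 degrees; the lid is hinged on its +x (far) rim. The outlet housing stands against its +y or its -y side, and a plain gear housing of the same size (no T-grip) against the other.
- lid (a joint): Lid hinge angle, rad: 0 = closed, about 1.6 = upright; the lid starts open at 1.0 to 1.45. The hinge is stiff: the lid stays where it is left. Moving the free edge takes about 1 to 5 N.
- lid_hinge (a point): Middle of the hinge line, 130 mm above the table on the far rim of the box, on the underside of the lid. The axes turn with the lid: closed, the lid runs from here 170 mm along -x; its z is the lid's outward (upper) normal; its y is the hinge line and stays level.
- lid_edge (a point): Middle of the free edge of the lid, on its outer (upper when closed) face, 170 mm from the hinge line. The lid is a wooden board 170 by 200 mm and 10 mm thick, with a small dark wooden knob on the outer face, on the middle line 140 mm from the hinge and standing about 45 mm off the face.
- outlet: Metal outlet housing, fixed, 150 (its x) by 58 (its y) by 130 mm high, origin at the centre of its underside on the table, axes parallel to those of the churn box, centre 130 mm to the side of the box centre. On its flat top: the T-grip near the robot, the black release slide at the far end. A low tray and a spout stand out 77 mm from its near face.
- gate (a joint): Lift of the drain gate, m: 0 = shut, 0.050 = top stop. A spring and its weight pull it shut with about 5 N at the bottom and 8 N at the top, so it falls shut if let go. If the catch inside the housing is on (it cannot be seen; about half the starts) the gate lifts only about 4 mm and then stops hard.
- gate_grip (a point): Centre of the dark wooden T-grip of the gate: a bar 50 mm long (along the housing's x), 14 mm wide (along y) and 16 mm high on a 10 mm steel stem; with the gate shut it is 180 mm above the table, 50 mm above the housing's top. It moves straight up with the gate. Pinch it across its 14 mm width.
- release (a joint): Travel of the release slide, m: 0 = as found, 0.024 = fully pushed. It slides along the housing's -x (towards the T-grip), takes about 2 to 4 N, has no spring and stays where it is left. Pushed fully, it throws the catch off, and the catch stays off.
- release_knob (a point): Centre of the black block of the release slide: 14 mm (along the housing's x) by 30 mm (y) by 22 mm high, its underside 3 mm and its top 25 mm above the housing's top; as found, 85 mm from the T-grip centre along the housing's +x. Push it on its far (+x) face, or pinch it.
- jug: Bystander: metal mug, radius 33 mm, 85 mm high, near side of the box; origin at its underside. Leave alone.
- spoon: Bystander: wooden spoon, 200 mm, lying to the right of the box. Leave alone.
- bowl: Bystander: metal bowl, radius 55 mm, 50 mm high, beyond the box; origin at its underside. Leave alone.
- can: Bystander: steel can, radius 36 mm, 120 mm high, beyond the box; origin at its underside. Leave alone.
- mould: Bystander: wooden butter mould, 90 by 60 mm and 65 mm high with its knob, to the left of the box; origin at its underside. Leave alone.
- jar: Bystander: small glass jar, radius 22 mm, 55 mm high, standing on the plain gear housing (top 130 mm above the table); origin at its underside. Leave alone.
- weight: Bystander: brass weight, radius 22 mm, 54 mm high, to the right of the box; origin at its underside. Leave alone.
Mind the look-alikes: they are no part of the job. Leave any blue, pink or yellow look-alike of the outlet alone.

How it is judged (in metres and radians):
On the way, in this order (a step that is already met when the one before it is completed fails the run):
1. the lid is fully closed while the gate is still shut (value of joint lid below 0.06 rad and value of joint gate below 0.002 m), for 0.2 s.
2. the gate is tugged upwards (taking up its play) before the release has been pushed (value of joint gate above 0.0025 m and value of joint release below 0.004 m and value of joint lid below 0.06 rad), for 0.05 s.
At the end, for the whole second after the job is handed in: The lid is closed (within 0.06 rad), the gate is at least 40 mm up of its 50 mm travel and at rest, and the robot's fingers are holding it there (contact force over 2 N) through the last second (value of joint lid below 0.06 rad and value of joint gate above 0.04 m and velocity of joint gate between -0.02 and 0.02 m/s and contact force between the fingers and gate above 2 N); the arm keeps its last pose, push and grip.
It fails at once if the lid is slammed (faster than 4 rad/s) (velocity of joint lid below -4 rad/s).
It fails at once if a bystander is shifted by more than 30 mm or tipped over (distance of any of jug, spoon, bowl, can, mould, jar, weight from where it was at the start of the episode above 0.03 m or angle between any of jug, spoon, bowl, can, mould, jar, weight's own z axis and vertical above 0.5 rad).
It also fails if it takes over 72 s, if anything falls off the work surface, if the arm or the gripper's body presses on something with over 40 N, if the wrist force passes 120 N, or if a joint passes its speed limit or range.

ROBOT

A 6-joint arm with a two-finger parallel gripper is mounted at the origin on the work surface. World frame = base frame: x ahead of the robot, y to its left, z up, the work surface at z = 0. Lengths are in m, angles in degrees, forces in N, time in s.
With the tool pointing down it reaches from about 0.4 to 0.825 m from the base axis. Payload 7 kg.
Tool frame: the origin (TCP) lies on the centre line of the jaws, within the pads' length; the fingertips stand 22 mm ahead of it and the grasp point (between the pads) lies 3 mm ahead of it; z points along the fingers, y is the line along which they close (so a half turn about z gives the same grasp; the last joint's range is limited). The gripper opens to 88 mm and grips with 3 to 60 N. Pads are 19 mm wide; open, the fingers measure 130 mm over their backs; the gripper's body (78 mm by 193 mm) begins 47 mm behind the grasp point.
Start: joints at [91.965, 20.546, 0.682, 0, -70.136, -16.507], TCP at [0.169, 0.653, 0.249] pointing down, gripper open.
Joint ranges: [-176.03, 176.03], [-82.01, 121.73], [-58.28, 71.71], [-173.87, 95.51], [-174.79, -0.11], [-173.66, 173.66]. Speed limits (degrees/s): [136.94, 136.94, 172.46, 180, 180, 180].

INTERFACE

Orientations are given as [roll, pitch, yaw] about the fixed x, y, z axes, in that order (R = Rz(yaw) Ry(pitch) Rx(roll)).
In Python, from plant import get_state, cams, r gives the robot as it stands.
- The arm moves only by the tool apply_moves, never from a script. Its argument "targets" is a list of rows, each an object with "dp": the shift along the world's x, y, z in m, a list of three; "yaw": the turn about the world's z in degrees. In form: [{"dp": [x, y, z], "yaw": yaw}, ...]. A call has 1 to 20 rows; each row is the pose to reach, as a shift and turn from the pose commanded when the call began; what a row does not reach only later rows make up. A row lasts 1/12 s, in which the tool goes at most 41.7 mm and 7.16 degrees, less where a joint would pass 70% of its speed; a pose out of reach is approached as far as the arm can. A call with a gripper value outside its range is refused whole. "grip" is the gripper command: -1 is fully open, 1 is shut, values between are in proportion, set as the call begins (left out, the last holds). The fingers move at their own pace and stop on an object; "squeeze" is the grip in N (left out, the last holds). Time passes only in rows, so rows that repeat a pose let the fingers close. It gives the time, the measured TCP pose, the force, the opening and the grip force at its end, in the units of the state.
- get_state(): the state, without advancing time (a new reading comes with each control period).
- cams.capture(name): name is "side" or "top" or "wrist"; returns a dict with "image" (384x512x3 uint8, red, green, blue), "range_z" (384x512 float32, m along the optical axis (not along the pixel's ray), 0 where there is no reading), "fx", "fy", "cx", "cy" (pixels), "R" (3x3) and "t" (3): a world point X has camera coordinates R X + t; the wrist camera has in their place "T_tool_cam" (4x4, takes a point from camera to tool coordinates, whose origin is the TCP and whose axes are the flange's). Camera axes: x right, y down, z forward; pixel columns grow to the right and rows downward; lengths in m; the calibration is good to about 2 mm. A picture is of the moment at which its call begins: read the wrist's pose just before it.
- r.close_job(): hands the job in; it is judged then, once.
The state is a dict: "time_s": time; "joints": joint angles; "qd": joint speeds; "joint_torque": joint torques, N m; "tcp_pos": TCP position; "eef_rot": TCP orientation; "contact_force": force on the tool from outside, world axes, zero at the start; "moment": the same for the moment, N m; "gripper_width": finger opening in m; "gripper_force": force on a finger pad.
Only numpy, scipy, OpenCV 4.12 (cv2) and the standard library are available. Lean on these libraries where they do the work, as an engineer would, in place of code of your own. Each camera call takes 0.05 s, during which the arm holds its last target. There are 200 camera calls.

## Working session

There is one attempt and no reset: what is moved stays moved. The work goes in short steps, Python scripts to look and compute and a tool call to move; the robot and the scene stay as the last step left them, time stands still between calls to the robot, and variables do not carry over. Pictures are saved under pics/ and viewed, at most 10 in all, crops included, and the job is handed in when it is done.

Besides the shell and the picture viewer there is one more tool, called after ">>>" by a JSON object that holds its "op" and its "data". apply_moves: Moves the arm, as the interface text tells. Its arguments: {"type":"object","properties":{"targets":{"type":"array","items":{"type":"object","properties":{"dp":{"type":"array","items":{"type":"number"}},"yaw":{"type":"number"}}}},"grip":{"type":"number"},"squeeze":{"type":"number"}},"required":["targets"]}

```bash
mkdir -p pics; cat > h.py <<'E'
import numpy as np, cv2
from plant import get_state, cams, r
def cap(n):
    return cams.capture(n)
def pts(c):
    h,w=c["range_z"].shape; u,v=np.meshgrid(np.arange(w),np.arange(h)); z=c["range_z"]
    P=np.stack([(u-c["cx"])/c["fx"]*z,(v-c["cy"])/c["fy"]*z,z],-1)
    return (P-np.asarray(c["t"]))@np.asarray(c["R"])
E
python3 - <<'E'
from h import *
ims=[]
for n in ("top","side"):
    c=cap(n); np.savez(f"{n}0.npz",**c); ims.append(c["image"])
    print(n,c["fx"],-np.array(c["R"]).T@c["t"],np.array(c["R"]).round(2).tolist())
    cv2.imwrite(f"pics/{n}0.png",cv2.resize(c["image"],(800,600))[:,:,::-1])
print(get_state())
E
```

```text
top 406.55155609553304 [ 0.34367232 -0.02153167  1.12830643] [[0.01, -1.0, -0.0], [-0.99, -0.01, -0.17], [0.17, 0.0, -0.99]]
side 386.1049302842438 [ 0.19935963 -0.05806702  1.02035456] [[0.15, -0.99, -0.01], [-0.93, -0.14, -0.35], [0.35, 0.06, -0.94]]
{'time_s': 0.1, 'joints': array([ 9.19649707e+01,  2.05847374e+01,  6.39311487e-01, -1.65125905e-02,
       -7.01349845e+01, -1.65066180e+01]), 'qd': array([-0.01895811, -0.14415694,  0.17633945,  0.06068365,  0.02329872,
       -0.05345616]), 'joint_torque': array([-1.25975836e-03, -5.84165025e+01,  2.93744355e+01,  7.01520368e+00,
        1.01083657e-02, -6.08999835e-05]), 'tcp_pos': array([0.16941325, 0.65298461, 0.24775167]), 'eef_rot': array([ 1.79918493e+02, -7.96446902e-03, -1.45472636e+01]), 'contact_force': array([ 0.00695087, -0.51989424,  0.25130781]), 'moment': array([0.00755104, 0.00312761, 0.01428781]), 'gripper_force': 0.0, 'gripper_width': 0.08777293072895224}
```

View pics/top0.png

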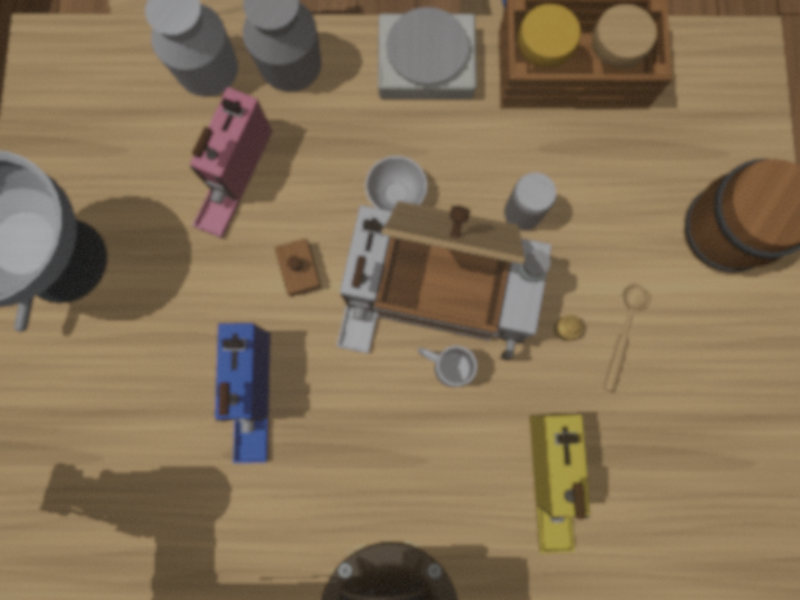

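View pics/side0.png

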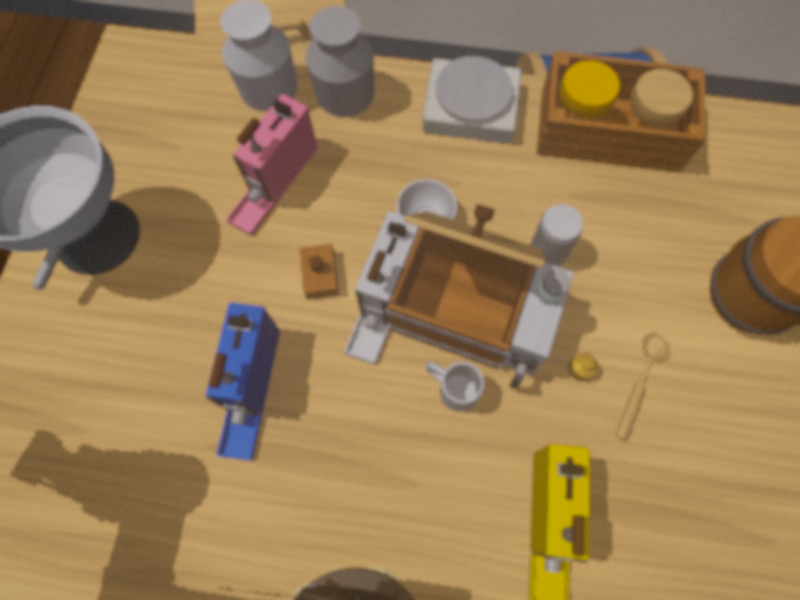

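Both views show the grey outlet on the +y (left) side of the box. In the 800x600 top view, its T-grip is at (360,270) and its release slide at (372,232). The open lid is at (455,230), with its knob at (459,217).

T-grip look-alikes in the top view are blue (225,398), pink (203,142) and yellow (578,498). The grey one against the box matches the description.

```bash
python3 - <<'E'
from h import *
for n,(gx,gy),(kx,ky),(lx0,ly0,lx1,ly1) in (("top",(360,270),(372,232),(390,205,530,255)),("side",(377,266),(396,230),(0,0,1,1))):
    c=dict(np.load(n+"0.npz")); P=pts(c); im=c["image"].astype(int); s=0.64
    v,u=np.mgrid[0:384,0:512]
    def near(x,y,d): return (abs(u-x*s)<d)&(abs(v-y*s)<d)
    Z=P[...,2]
    g=near(gx,gy,16)&(Z>.165)&(Z<.2); k=near(kx,ky,14)&(Z>.145)&(Z<.165)
    for nm,m in (("grip",g),("knob",k)):
        q=P[m]; print(n,nm,len(q),q.mean(0).round(4),q.min(0).round(3),q.max(0).round(3))
        if len(q)>5: (rc,sz,a)=cv2.minAreaRect((q[:,:2]*1000).astype(np.float32)); print(rc,sz,a)
    # housing tops z~.13 + vat rim
    cent=P[g].mean(0)
    m=(abs(Z-.13)<.006)&(np.linalg.norm(P[...,:2]-(cent[:2]+[.03,-.12]),axis=-1)<.25)
    q=P[m]; rc,sz,a=cv2.minAreaRect((q[:,:2]*1000).astype(np.float32)); print("tops",len(q),rc,sz,a,q.mean(0))
    # grey only, left
    hsv=cv2.cvtColor(c["image"],cv2.COLOR_RGB2HSV); mg=m&(hsv[...,1]<60)
    nn,lab,st,ce=cv2.connectedComponentsWithStats(mg.astype(np.uint8))
    for i in range(1,nn):
        if st[i,4]>80:
            q=P[lab==i]; print(" grey",st[i,4],ce[i],cv2.minAreaRect((q[:,:2]*1000).astype(np.float32)),q.mean(0).round(4))
    if n=="top":
        m=(u>lx0*s)&(u<lx1*s)&(v>200*s)&(v<265*s)&(Z>.15)&(Z<.31)
    else:
        m=(u>400*s)&(u<550*s)&(v>195*s)&(v<275*s)&(Z>.15)&(Z<.33)
    q=P[m]; q=q[np.linalg.norm(q[:,:2]-cent[:2],axis=1)>.04]
    for it in range(4):
        o=q.mean(0); w=np.linalg.svd(q-o,full_matrices=False)[2]; d=(q-o)@w[2]; q2=q; q=q[abs(d)<max(.004,1.5*d.std())]
    print("lid",len(q),o.round(4),w.round(3).tolist(),d.std(),q.min(0),q.max(0), "top pt",q[q[:,2].argmax()])
    hi=P[m]; dd=abs((hi-o)@w[2]); h2=hi[(dd>.015)]; print("off",len(h2),h2.mean(0) if len(h2) else 0,h2.max(0) if len(h2) else 0, h2.min(0) if len(h2) else 0)
c=dict(np.load("top0.npz"))["image"][110:235,205:365]
cv2.imwrite("pics/crop.png",cv2.resize(c,(768,600),interpolation=cv2.INTER_CUBIC)[:,:,::-1])
E
```

```text
top grip 133 [0.544  0.0455 0.1873] [0.52  0.035 0.173] [0.569 0.056 0.192]
(545.16455078125, 45.87822723388672) (14.239923477172852, 50.736366271972656) 77.17613220214844
top knob 74 [0.6269 0.0283 0.1547] [0.619 0.014 0.145] [0.636 0.043 0.16 ]
(628.067138671875, 27.882049560546875) (28.52956199645996, 15.554717063903809) 75.53470611572266
tops 2733 (612.1381225585938, -100.74468994140625) (318.059814453125, 271.844482421875) 78.3541488647461 [ 0.54453328 -0.08473977  0.13056112]
 grey 1038 [234.4566474  162.51348748] ((587.308837890625, 37.025550842285156), (58.21585464477539, 154.15274047851562), 78.3541488647461) [0.5837 0.0379 0.1307]
 grey 126 [342.8015873  157.21428571] ((597.7318115234375, -235.72882080078125), (47.2137451171875, 24.410110473632812), 86.56038665771484) [ 0.5988 -0.235   0.1313]
 grey 867 [333.48673587 193.12687428] ((515.2744750976562, -211.8110809326172), (60.94203567504883, 106.79479217529297), 77.9724349975586) [ 0.5071 -0.2094  0.1309]
lid 1636 [ 0.5965 -0.0992  0.2289] [[-0.243, -0.968, 0.065], [-0.514, 0.186, 0.837], [-0.823, 0.17, -0.543]] 0.001016151
[... 729 characters left out ...]
 0.12910902]
 grey 977 [247.8986694  165.13203685] ((586.548828125, 39.07106018066406), (59.34067153930664, 153.06759643554688), 78.16996002197266) [0.5813 0.0382 0.1293]
 grey 990 [344.2020202  203.23535354] ((535.6585693359375, -214.6743621826172), (58.07994842529297, 150.85833740234375), 78.2171630859375) [ 0.5167 -0.2089  0.1293]
lid 815 [ 0.5868 -0.0951  0.2415] [[-0.197, -0.98, -0.012], [-0.546, 0.1, 0.832], [0.814, -0.171, 0.555]] 0.0017389580448584209 [ 0.53878996 -0.19947157  0.15005512] [0.66327723 0.00904994 0.28085014] top pt [ 0.54811055 -0.15947889  0.28085014]
off 160 [ 0.6026029  -0.09326593  0.26393661] [0.6326284  0.02249889 0.28825605] [ 0.56639821 -0.20997045  0.15005378]
```

View pics/crop.png

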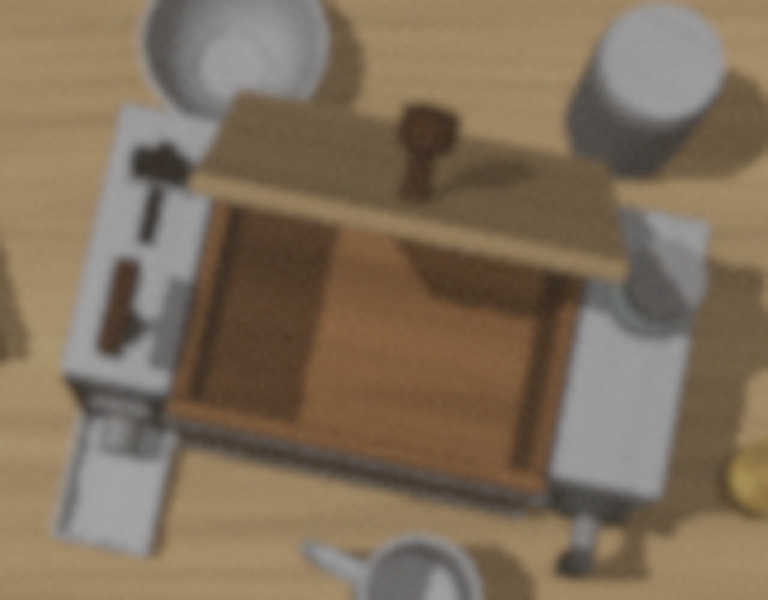

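The crop confirms it. The T-grip (120,305) and release slide (160,160) sit on the grey housing beside the box, and the lid knob is at (425,135). Scene yaw is about -12°, the hinge is at (0.643,-0.107), and the lid is open about 1.0 rad.

Next I shut the fingers and move above and behind the lid.

>>> {"op": "apply_moves", "data": {"grip": 1, "squeeze": 20, "targets": [{"dp": [0,0,0.04],"yaw": 0},{"dp": [0,0,0.08],"yaw": 0},{"dp": [0,0,0.12],"yaw": 0},{"dp": [0,0,0.152],"yaw": 0},{"dp": [0.02,-0.03,0.152],"yaw": 2.5},{"dp": [0.04,-0.065,0.152],"yaw": 2.5},{"dp": [0.06,-0.1,0.152],"yaw": 2.5},{"dp": [0.08,-0.135,0.152],"yaw": 2.5},{"dp": [0.1,-0.17,0.152],"yaw": 2.5},{"dp": [0.12,-0.2,0.152],"yaw": 2.5},{"dp": [0.14,-0.235,0.152],"yaw": 2.5},{"dp": [0.16,-0.265,0.152],"yaw": 2.5},{"dp": [0.18,-0.3,0.152],"yaw": 2.5},{"dp": [0.2,-0.33,0.152],"yaw": 2.5},{"dp": [0.22,-0.36,0.152],"yaw": 2.5},{"dp": [0.24,-0.39,0.152],"yaw": 2.5},{"dp": [0.26,-0.42,0.152],"yaw": 2.5},{"dp": [0.28,-0.45,0.152],"yaw": 2.5},{"dp": [0.3,-0.48,0.152],"yaw": 2.5},{"dp": [0.32,-0.51,0.152],"yaw": 2.5}]}}

```text
time_s: 1.77
tcp_pos: [0.4899, 0.1416, 0.4005]
eef_rot: [-180.0, 0.0, -12.0]
contact_force: [-0.2, 1.0, 0.2]
gripper_width: 0.0007
gripper_force: 0.0
```

>>> {"op": "apply_moves", "data": {"targets": [{"dp": [0.03,-0.025,0],"yaw": 0},{"dp": [0.06,-0.06,0],"yaw": 0},{"dp": [0.08,-0.095,0],"yaw": 0},{"dp": [0.1,-0.13,0],"yaw": 0},{"dp": [0.114,-0.165,0],"yaw": 0},{"dp": [0.114,-0.196,0],"yaw": 0},{"dp": [0.114,-0.196,0],"yaw": 0},{"dp": [0.114,-0.196,0],"yaw": 0},{"dp": [0.114,-0.196,0],"yaw": 0}]}}

```text
time_s: 2.52
tcp_pos: [0.6033, -0.0527, 0.4002]
eef_rot: [-180.0, 0.0, -12.1]
contact_force: [0.4, -0.5, -0.1]
gripper_width: 0.0002
gripper_force: 0.0
```

>>> {"op": "apply_moves", "data": {"targets": [{"dp": [0,0,-0.035],"yaw": 0},{"dp": [0,0,-0.07],"yaw": 0},{"dp": [0,0,-0.095],"yaw": 0},{"dp": [0,0,-0.095],"yaw": 0}]}}

```text
time_s: 2.85
tcp_pos: [0.6006, -0.051, 0.3]
eef_rot: [179.9, 0.5, -12.0]
contact_force: [-1.1, -0.7, -1.6]
gripper_width: 0.0002
gripper_force: 0.0
```

>>> {"op": "apply_moves", "data": {"targets": [{"dp": [-0.008,0.002,-0.008],"yaw": 0},{"dp": [-0.015,0.003,-0.017],"yaw": 0},{"dp": [-0.022,0.0045,-0.021],"yaw": 0},{"dp": [-0.028,0.006,-0.025],"yaw": 0},{"dp": [-0.034,0.007,-0.03],"yaw": 0},{"dp": [-0.04,0.0085,-0.035],"yaw": 0}]}}

```text
time_s: 3.35
tcp_pos: [0.5635, -0.0436, 0.2715]
eef_rot: [-180.0, -0.1, -12.0]
contact_force: [0.2, 0.9, 1.6]
gripper_width: 0.0004
gripper_force: 0.9
```

>>> {"op": "apply_moves", "data": {"targets": [{"dp": [-0.0055,0.001,-0.005],"yaw": 0},{"dp": [-0.011,0.0025,-0.0105],"yaw": 0},{"dp": [-0.016,0.0035,-0.016],"yaw": 0},{"dp": [-0.021,0.0045,-0.022],"yaw": 0},{"dp": [-0.0255,0.0055,-0.0285],"yaw": 0},{"dp": [-0.03,0.0065,-0.035],"yaw": 0},{"dp": [-0.034,0.007,-0.042],"yaw": 0},{"dp": [-0.038,0.008,-0.0485],"yaw": 0},{"dp": [-0.041,0.009,-0.0555],"yaw": 0},{"dp": [-0.044,0.0095,-0.0625],"yaw": 0}]}}

```text
time_s: 4.18
tcp_pos: [0.5191, -0.0348, 0.2073]
eef_rot: [180.0, 0.0, -12.0]
contact_force: [0.8, -0.7, 0.8]
gripper_width: 0.0005
gripper_force: 0.5
```

```bash
python3 - <<'E'
from h import *
c=cap("side"); cv2.imwrite("pics/s1.png",cv2.resize(c["image"][90:290,180:420],(720,600))[:,:,::-1])
P=pts(c); q=P[(abs(P[...,0]-.57)<.1)&(abs(P[...,1]+.15)<.04)]; 
for z in np.arange(.13,.26,.01): print(z.round(3),((q[:,2]>z)&(q[:,2]<z+.01)).sum(),end=' ')
E
```

```text
0.13 77 0.14 308 0.15 220 0.16 224 0.17 240 0.18 288 0.19 0 0.2 0 0.21 0 0.22 0 0.23 0 0.24 0 0.25 0
```

View pics/s1.png

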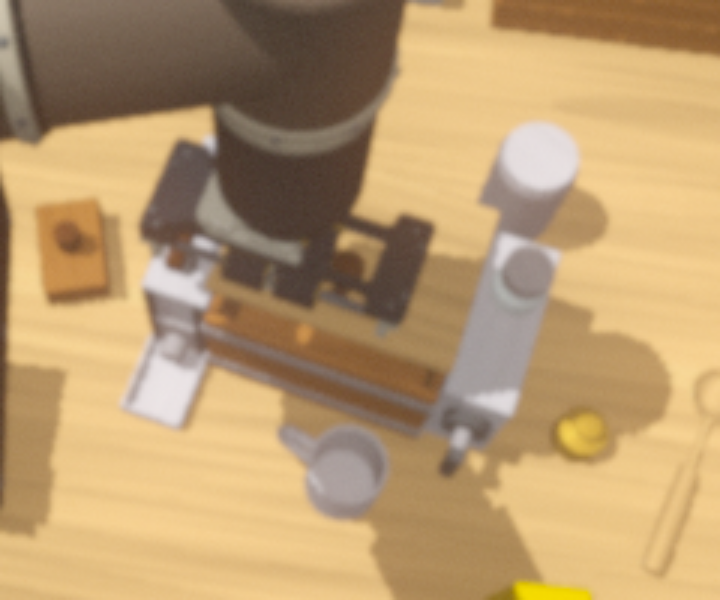

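The picture shows the lid nearly down, with the fingers on it at (270,285), clear of the knob at (348,265), and nothing else disturbed. Now the last 0.3 rad.

>>> {"op": "apply_moves", "data": {"targets": [{"dp": [-0.002,0.0005,-0.0075],"yaw": 0},{"dp": [-0.004,0.0005,-0.015],"yaw": 0},{"dp": [-0.006,0.001,-0.0225],"yaw": 0},{"dp": [-0.0075,0.0015,-0.03],"yaw": 0},{"dp": [-0.0085,0.002,-0.038],"yaw": 0},{"dp": [-0.0095,0.002,-0.044],"yaw": 0},{"dp": [-0.0095,0.002,-0.046],"yaw": 0},{"dp": [-0.0095,0.002,-0.046],"yaw": 0}]}}

```text
time_s: 4.9
tcp_pos: [0.5097, -0.0326, 0.1627]
eef_rot: [180.0, 0.0, -12.0]
contact_force: [-4.9, 1.7, 11.8]
gripper_width: 0.0004
gripper_force: 5.7
```

>>> {"op": "apply_moves", "data": {"grip": -1, "targets": [{"dp": [0,0,0.03],"yaw": 0},{"dp": [0,0,0.07],"yaw": 0},{"dp": [0,0,0.1],"yaw": 0},{"dp": [0.015,0.03,0.12],"yaw": 0},{"dp": [0.035,0.06,0.12],"yaw": 0},{"dp": [0.035,0.08,0.12],"yaw": 0},{"dp": [0.035,0.08,0.12],"yaw": 0},{"dp": [0.035,0.08,0.12],"yaw": 0}]}}

```text
time_s: 5.57
tcp_pos: [0.5448, 0.0483, 0.2812]
eef_rot: [180.0, 0.1, -11.9]
contact_force: [0.2, -1.2, -0.3]
gripper_width: 0.0481
gripper_force: 0.0
```

```bash
python3 - <<'E'
from h import *
from scipy.spatial.transform import Rotation as Ro
s=get_state(); c=cap("wrist"); T=np.asarray(c["T_tool_cam"])
h,w=c["range_z"].shape; u,v=np.meshgrid(np.arange(w),np.arange(h)); z=c["range_z"]
P=np.stack([(u-c["cx"])/c["fx"]*z,(v-c["cy"])/c["fy"]*z,z],-1)@T[:3,:3].T+T[:3,3]
P=P@Ro.from_euler("xyz",s["eef_rot"],degrees=True).as_matrix().T+s["tcp_pos"]
print(s["tcp_pos"],s["gripper_width"],T.round(3).tolist())
Z=P[...,2]; d=np.linalg.norm(P[...,:2]-[.545,.047],axis=-1)
for nm,m in (("grip",(d<.045)&(Z>.172)&(Z<.2)),("knob",(np.linalg.norm(P[...,:2]-[.628,.029],axis=-1)<.03)&(Z>.146)&(Z<.165))):
    q=P[m]; print(nm,len(q))
    if len(q)>9: print(q.mean(0).round(4),q.max(0),cv2.minAreaRect((q[:,:2]*1000).astype(np.float32)))
cv2.imwrite("pics/w1.png",c["image"][:,:,::-1])
c=cap("side"); P=pts(c); X=np.array([.978,-.207]); Y=np.array([.207,.978]); D=P[...,:2]-[.643,-.107]
a=D@X; b=D@Y; m=(a<-.02)&(a>-.165)&(abs(b)<.09)&(abs(P[...,2]-.14)<.025); q=P[m]
f=np.polyfit(-a[m],q[:,2],1); print("lid slope",f,m.sum(), np.median(q[:,2]))
E
```

```text
[0.54479636 0.04826579 0.28117008] 0.0480682034386092 [[-0.0, -0.967, -0.256, 0.067], [1.0, -0.0, 0.0, -0.001], [-0.0, -0.256, 0.967, -0.137], [0.0, 0.0, 0.0, 1.0]]
grip 902
[0.5452 0.0489 0.188 ] [0.56841068 0.06021914 0.19051233] ((543.6563110351562, 49.28528594970703), (13.257824897766113, 49.346961975097656), 78.1246337890625)
knob 530
[0.6262 0.0318 0.1551] [0.6353089  0.04704678 0.15755181] ((626.0039672851562, 31.808879852294922), (29.75924301147461, 13.504674911499023), 77.96363067626953)
lid slope [-0.00014557  0.13987148] 3680 0.13983256455930798
```

View pics/w1.png

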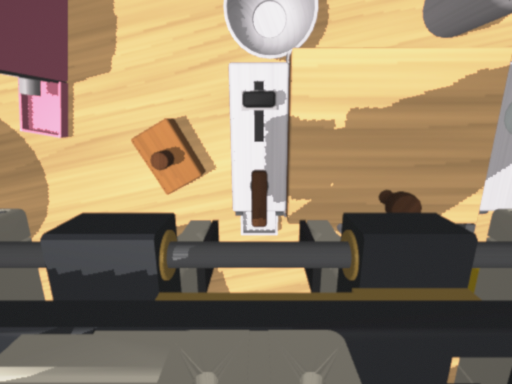

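The wrist view shows the T-grip at (259,198) between the jaws and the release slide at (259,98). The fitted lid is flat at z=0.140, so it is closed. Next I descend and pinch.

>>> {"op": "apply_moves", "data": {"targets": [{"dp": [0,0.001,-0.02],"yaw": 0},{"dp": [0,0.001,-0.045],"yaw": 0},{"dp": [0,0.001,-0.07],"yaw": 0},{"dp": [0,0.001,-0.09],"yaw": 0},{"dp": [0,0.001,-0.098],"yaw": 0},{"dp": [0,0.001,-0.098],"yaw": 0}]}}

```text
time_s: 6.17
tcp_pos: [0.5437, 0.0472, 0.1822]
eef_rot: [179.9, 0.2, -12.1]
contact_force: [0.8, -0.1, 0.1]
gripper_width: 0.0873
gripper_force: 0.0
```

>>> {"op": "apply_moves", "data": {"grip": 1, "squeeze": 40, "targets": [{"dp": [0,0,0],"yaw": 0},{"dp": [0,0,0],"yaw": 0},{"dp": [0,0,0],"yaw": 0},{"dp": [0,0,0],"yaw": 0},{"dp": [0,0,0],"yaw": 0},{"dp": [0,0,0],"yaw": 0},{"dp": [0,0,0],"yaw": 0},{"dp": [0,0,0],"yaw": 0}]}}

```text
time_s: 6.83
tcp_pos: [0.545, 0.0484, 0.1842]
eef_rot: [-180.0, -0.0, -12.0]
contact_force: [-0.5, -0.5, 0.2]
gripper_width: 0.0396
gripper_force: 0.0
```

>>> {"op": "apply_moves", "data": {"targets": [{"dp": [0,0,0.001],"yaw": 0},{"dp": [0,0,0.002],"yaw": 0},{"dp": [0,0,0.003],"yaw": 0},{"dp": [0,0,0.004],"yaw": 0},{"dp": [0,0,0.005],"yaw": 0},{"dp": [0,0,0.006],"yaw": 0},{"dp": [0,0,0.006],"yaw": 0},{"dp": [0,0,0.006],"yaw": 0}]}}

```text
time_s: 7.5
tcp_pos: [0.5449, 0.048, 0.1899]
eef_rot: [180.0, 0.0, -12.0]
contact_force: [1.8, -4.3, -5.2]
gripper_width: 0.0133
gripper_force: 40.0
```

The fingers closed late, but the grip is now solid at 40 N. Continuing the tug slowly.

>>> {"op": "apply_moves", "data": {"targets": [{"dp": [0,0,0.001],"yaw": 0},{"dp": [0,0,0.002],"yaw": 0},{"dp": [0,0,0.003],"yaw": 0},{"dp": [0,0,0.004],"yaw": 0},{"dp": [0,0,0.004],"yaw": 0},{"dp": [0,0,0.004],"yaw": 0}]}}

```text
time_s: 8.0
tcp_pos: [0.5449, 0.048, 0.1922]
eef_rot: [180.0, 0.1, -12.1]
contact_force: [8.8, -4.4, -18.3]
gripper_width: 0.0136
gripper_force: 40.0
```

>>> {"op": "apply_moves", "data": {"targets": [{"dp": [0,0,0.0015],"yaw": 0},{"dp": [0,0,0.0015],"yaw": 0},{"dp": [0,0,0.0015],"yaw": 0}]}}

```text
time_s: 8.25
tcp_pos: [0.5448, 0.048, 0.1923]
eef_rot: [179.9, 0.1, -12.1]
contact_force: [13.4, -7.2, -28.6]
gripper_width: 0.0134
gripper_force: 40.0
```

```bash
python3 - <<'E'
from h import *
c0=dict(np.load("side0.npz")); 
for c in (c0,cap("side")):
    P=pts(c); m=(np.linalg.norm(P[...,:2]-[.545,.049],axis=-1)<.035)&(P[...,2]>.165)&(P[...,2]<.21)
    im=c["image"].astype(int); red=(im[...,0]-im[...,2]>25)&m
    q=P[red]; 
    # far/near ends of the bar only
    print(len(q), np.percentile(q[:,2],[50,75,90]) if len(q) else 0)
E
```

```text
94 [0.18664771 0.18797714 0.18877324]
40 [0.1885889  0.19142757 0.19268154]
```

The stop is hard: 28 N, the pose is stuck, and the bar is visibly about 4 mm up. The gate is caught. Next I lower it, release, and go round to the far face of the slide.

>>> {"op": "apply_moves", "data": {"targets": [{"dp": [0,0,-0.003],"yaw": 0},{"dp": [0,0,-0.006],"yaw": 0},{"dp": [0,0,-0.008],"yaw": 0},{"dp": [0,0,-0.008],"yaw": 0}]}}

```text
time_s: 8.63
tcp_pos: [0.5449, 0.0481, 0.188]
eef_rot: [180.0, -0.0, -12.0]
contact_force: [0.7, -5.5, -1.0]
gripper_width: 0.0134
gripper_force: 40.0
```

>>> {"op": "apply_moves", "data": {"grip": -0.1, "targets": [{"dp": [0,0,0],"yaw": 0},{"dp": [0,0,0],"yaw": 0},{"dp": [0,0,0],"yaw": 0},{"dp": [0,0,0],"yaw": 0},{"dp": [0,0,0],"yaw": 0},{"dp": [0,0,0],"yaw": 0},{"dp": [0,0,0.02],"yaw": 0},{"dp": [0,0,0.05],"yaw": 0},{"dp": [0,0,0.075],"yaw": 0}]}}

```text
time_s: 9.38
tcp_pos: [0.5449, 0.0483, 0.2637]
eef_rot: [180.0, 0.0, -12.0]
contact_force: [0.5, -0.2, -0.8]
gripper_width: 0.0481
gripper_force: 0.0
```

>>> {"op": "apply_moves", "data": {"grip": 1, "squeeze": 20, "targets": [{"dp": [0.04,-0.008,0],"yaw": 0},{"dp": [0.08,-0.016,0],"yaw": 0},{"dp": [0.113,-0.023,0],"yaw": 0},{"dp": [0.113,-0.023,0],"yaw": 0},{"dp": [0.113,-0.023,0],"yaw": 0},{"dp": [0.113,-0.023,0],"yaw": 0},{"dp": [0.113,-0.023,0],"yaw": 0},{"dp": [0.113,-0.023,0],"yaw": 0}]}}

```text
time_s: 10.05
tcp_pos: [0.6573, 0.0256, 0.2633]
eef_rot: [-180.0, -0.0, -12.0]
contact_force: [0.5, 0.5, -0.7]
gripper_width: 0.0022
gripper_force: 0.0
```

>>> {"op": "apply_moves", "data": {"targets": [{"dp": [0,0,-0.035],"yaw": 0},{"dp": [0,0,-0.07],"yaw": 0},{"dp": [0,0,-0.095],"yaw": 0},{"dp": [0,0,-0.102],"yaw": 0},{"dp": [0,0,-0.102],"yaw": 0}]}}

```text
time_s: 10.47
tcp_pos: [0.6566, 0.0253, 0.1592]
eef_rot: [179.9, 0.2, -12.0]
contact_force: [0.8, 0.3, -0.1]
gripper_width: 0.0004
gripper_force: 0.0
```

>>> {"op": "apply_moves", "data": {"targets": [{"dp": [-0.005,0.001,0],"yaw": 0},{"dp": [-0.01,0.002,0],"yaw": 0},{"dp": [-0.014,0.003,0],"yaw": 0},{"dp": [-0.018,0.004,0],"yaw": 0},{"dp": [-0.021,0.0045,0],"yaw": 0},{"dp": [-0.024,0.005,0],"yaw": 0},{"dp": [-0.027,0.0055,0],"yaw": 0},{"dp": [-0.03,0.0065,0],"yaw": 0},{"dp": [-0.033,0.007,0],"yaw": 0},{"dp": [-0.035,0.0075,0],"yaw": 0},{"dp": [-0.037,0.008,0],"yaw": 0},{"dp": [-0.039,0.0085,0],"yaw": 0},{"dp": [-0.039,0.0085,0],"yaw": 0}]}}

```text
time_s: 11.55
tcp_pos: [0.6219, 0.0333, 0.1609]
eef_rot: [-180.0, -0.3, -12.0]
contact_force: [15.8, -6.7, -4.8]
gripper_width: 0.0002
gripper_force: 8.1
```

>>> {"op": "apply_moves", "data": {"targets": [{"dp": [-0.001,0,0],"yaw": 0},{"dp": [-0.002,0.0005,0],"yaw": 0},{"dp": [-0.002,0.0005,0],"yaw": 0}]}}

```text
time_s: 11.8
tcp_pos: [0.6218, 0.0334, 0.161]
eef_rot: [-180.0, -0.5, -12.0]
contact_force: [23.0, -10.1, -11.2]
gripper_width: 0.0006
gripper_force: 12.0
```

>>> {"op": "apply_moves", "data": {"grip": 0, "targets": [{"dp": [0.01,-0.002,0],"yaw": 0},{"dp": [0.01,-0.002,0.035],"yaw": 0},{"dp": [0.01,-0.002,0.07],"yaw": 0},{"dp": [0.01,-0.002,0.105],"yaw": 0},{"dp": [-0.03,0.006,0.105],"yaw": 0},{"dp": [-0.065,0.013,0.105],"yaw": 0},{"dp": [-0.074,0.0145,0.105],"yaw": 0},{"dp": [-0.074,0.0145,0.105],"yaw": 0},{"dp": [-0.074,0.0145,0.105],"yaw": 0}]}}

```text
time_s: 12.55
tcp_pos: [0.5419, 0.0489, 0.2654]
eef_rot: [180.0, 0.1, -12.0]
contact_force: [0.6, 0.1, -0.1]
gripper_width: 0.0434
gripper_force: 0.0
```

```bash
python3 - <<'E'
from h import *
from scipy.spatial.transform import Rotation as Ro
s=get_state(); c=cap("wrist"); T=np.asarray(c["T_tool_cam"])
h,w=c["range_z"].shape; u,v=np.meshgrid(np.arange(w),np.arange(h)); z=c["range_z"]
P=np.stack([(u-c["cx"])/c["fx"]*z,(v-c["cy"])/c["fy"]*z,z],-1)@T[:3,:3].T+T[:3,3]
P=P@Ro.from_euler("xyz",s["eef_rot"],degrees=True).as_matrix().T+s["tcp_pos"]
Z=P[...,2]
for nm,m in (("grip",(np.linalg.norm(P[...,:2]-[.545,.048],axis=-1)<.035)&(Z>.178)&(Z<.2)),("knob",(np.linalg.norm(P[...,:2]-[.615,.034],axis=-1)<.035)&(Z>.146)&(Z<.165))):
    q=P[m]; print(nm,len(q))
    if len(q)>9: print(q.mean(0).round(4),cv2.minAreaRect((q[:,:2]*1000).astype(np.float32)))
print(s["tcp_pos"],s["gripper_width"])
E
```

```text
grip 1033
[0.5452 0.0487 0.188 ] ((543.6688232421875, 49.25376892089844), (13.621472358703613, 49.27158737182617), 78.28534698486328)
knob 566
[0.6029 0.0367 0.1551] ((602.8214721679688, 36.71967315673828), (28.539548873901367, 13.49011516571045), 77.90178680419922)
[0.54190906 0.04892655 0.26540812] 0.043366340891183686
```

The slide moved 23.8 mm, so it is fully pushed, and the gate is back shut. Now I re-grip and pull up.

>>> {"op": "apply_moves", "data": {"targets": [{"dp": [0.0025,0,-0.03],"yaw": 0},{"dp": [0.0025,0,-0.06],"yaw": 0},{"dp": [0.0025,0,-0.082],"yaw": 0},{"dp": [0.0025,0,-0.082],"yaw": 0},{"dp": [0.0025,0,-0.082],"yaw": 0}]}}

```text
time_s: 13.02
tcp_pos: [0.5454, 0.0483, 0.1823]
eef_rot: [179.8, 0.2, -12.1]
contact_force: [-0.0, 0.1, 1.3]
gripper_width: 0.0439
gripper_force: 0.0
```

>>> {"op": "apply_moves", "data": {"grip": 1, "squeeze": 45, "targets": [{"dp": [0,0,0],"yaw": 0},{"dp": [0,0,0],"yaw": 0},{"dp": [0,0,0],"yaw": 0},{"dp": [0,0,0],"yaw": 0},{"dp": [0,0,0],"yaw": 0},{"dp": [0,0,0],"yaw": 0},{"dp": [0,0,0],"yaw": 0},{"dp": [0,0,0],"yaw": 0},{"dp": [0,0,0],"yaw": 0},{"dp": [0,0,0],"yaw": 0}]}}

```text
time_s: 13.85
tcp_pos: [0.5455, 0.0479, 0.1844]
eef_rot: [179.9, -0.0, -12.0]
contact_force: [-0.5, -5.2, 3.1]
gripper_width: 0.0138
gripper_force: 45.0
```

>>> {"op": "apply_moves", "data": {"targets": [{"dp": [0,0,0.003],"yaw": 0},{"dp": [0,0,0.006],"yaw": 0},{"dp": [0,0,0.009],"yaw": 0},{"dp": [0,0,0.012],"yaw": 0},{"dp": [0,0,0.012],"yaw": 0}]}}

```text
time_s: 14.27
tcp_pos: [0.5455, 0.0479, 0.1957]
eef_rot: [179.9, -0.0, -12.0]
contact_force: [3.0, -6.5, -4.6]
gripper_width: 0.0137
gripper_force: 45.0
```

It's free now, with about 5 N at 11 mm. Continuing to the top.

>>> {"op": "apply_moves", "data": {"targets": [{"dp": [0,0,0.004],"yaw": 0},{"dp": [0,0,0.008],"yaw": 0},{"dp": [0,0,0.012],"yaw": 0},{"dp": [0,0,0.016],"yaw": 0},{"dp": [0,0,0.02],"yaw": 0},{"dp": [0,0,0.024],"yaw": 0},{"dp": [0,0,0.028],"yaw": 0},{"dp": [0,0,0.031],"yaw": 0},{"dp": [0,0,0.034],"yaw": 0},{"dp": [0,0,0.036],"yaw": 0},{"dp": [0,0,0.037],"yaw": 0},{"dp": [0,0,0.038],"yaw": 0},{"dp": [0,0,0.038],"yaw": 0},{"dp": [0,0,0.038],"yaw": 0}]}}

```text
time_s: 15.43
tcp_pos: [0.5455, 0.0479, 0.233]
eef_rot: [179.9, 0.0, -12.1]
contact_force: [4.4, -5.8, -6.8]
gripper_width: 0.014
gripper_force: 45.0
```

```bash
python3 - <<'E'
from h import *
c=cap("side"); cv2.imwrite("pics/s2.png",cv2.resize(c["image"][90:290,180:420],(720,600))[:,:,::-1])
P=pts(c); im=c["image"].astype(int); m=(np.linalg.norm(P[...,:2]-[.545,.049],axis=-1)<.035)&(P[...,2]>.165)&(P[...,2]<.25)&(im[...,0]-im[...,2]>25)
print(m.sum(),np.percentile(P[m][:,2],[50,75,90]) if m.any() else 0)
D=P[...,:2]-[.643,-.107]; a=D@[.978,-.207]; b=D@[.207,.978]; m=(a<-.02)&(a>-.165)&(abs(b)<.09)&(abs(P[...,2]-.14)<.02)
print("lid",np.polyfit(-a[m],P[m][:,2],1),m.sum())
E
```

```text
49 [0.23264704 0.23580218 0.23698299]
lid [-0.0005158   0.13983869] 3490
```

View pics/s2.png

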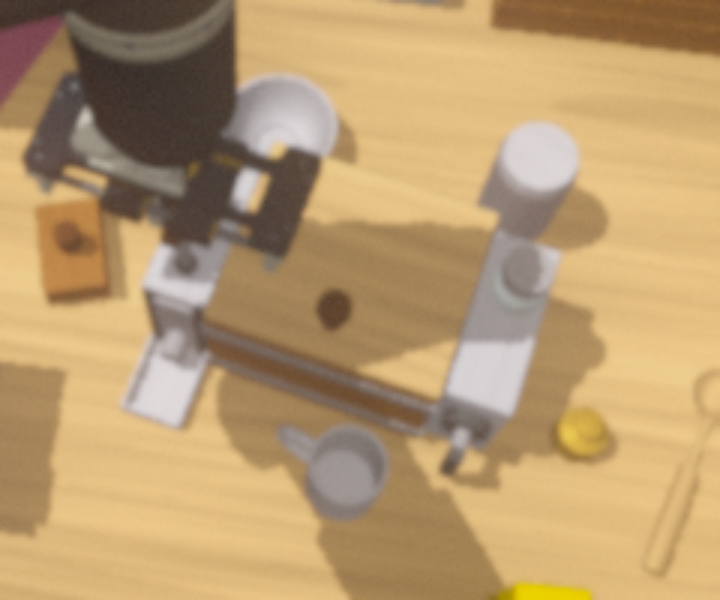

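The picture shows the lid flat and shut, the T-grip held high at (187,258) about 48 mm up, and the bystanders in place. One last small lift to the top stop, then hand in.

>>> {"op": "apply_moves", "data": {"targets": [{"dp": [0,0,0.001],"yaw": 0},{"dp": [0,0,0.0015],"yaw": 0},{"dp": [0,0,0.0015],"yaw": 0},{"dp": [0,0,0.0015],"yaw": 0},{"dp": [0,0,0.0015],"yaw": 0}]}}

```text
time_s: 15.9
tcp_pos: [0.5455, 0.0479, 0.2344]
eef_rot: [179.9, 0.0, -12.1]
contact_force: [5.0, -6.7, -6.7]
gripper_width: 0.0137
gripper_force: 45.0
```

```bash
python3 -c "
from plant import r
print(r.close_job())"
```

```text
the job is handed in; nothing more can be done
None
```

I handed the job in at about 16 s with the lid shut; the tug showed the gate was caught, so I pushed the release slide fully (23.8 mm measured) and left the gripper holding the gate about 50 mm up; the hand-in printed no verdict.

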